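# Roll the rolling pin to the red line of the pastry mat

### The job

The part of the pastry mat where the wooden rolling pin lies is needed for shaping a loaf: roll the pin over the mat to the red line by pushing on its top with the fingertips, and stop it right on the line without letting it run on past, so that it rests lying along the line and still near the middle of the mat. The pin must roll, not slide, and must not be picked up; leave the mug, the jar and the ring cutter where they stand, and finish with the hand clear.

Things in the scene. Friction and masses are not known exactly. Their poses are not given: they have to be found in the camera images.
- pin: Wooden rolling pin on the mat, 80-180 mm short of the red line, nearly parallel to it: barrel 50 mm diameter, 200 mm long, dark handles, 310 mm overall, 0.33 kg. Origin at its middle on the axis, 28 mm above the countertop; own y along the pin, x and z turn as it rolls. Soft silicone brakes it: a slow roll stops in millimetres. It travels half as far as a fingertip on its top.
- mat: Pale grey-green silicone pastry mat, fixed to the countertop, 380 x 440 mm and 3 mm thick. Origin at the centre of its underside, on the countertop; its x axis points from the pin's side across the red line, its y axis runs parallel to the red line, z up.
- line: Red line across the mat: a thin printed strip 8 mm wide and 400 mm long, parallel to the mat's y axis, 20 to 70 mm beyond the mat's centre (it varies). Origin at its middle on the mat's upper face, 3 mm above the countertop; its x axis points across the line, away from where the pin starts, its y axis along it.
- mug: Blue ceramic mug, 80 mm across with a handle, 92 mm high, standing to one side of the mat; origin at the centre of its underside. To be left alone.
- jar: Amber glass jar with yellow cap, 64 mm diameter, 100 mm high, standing to the other side of the mat; origin at the centre of its underside. To be left alone.
- cutter: Steel ring-shaped biscuit cutter, 60 mm diameter, 25 mm high, standing on the far part of the mat beyond the red line, with its near edge at least 45 mm beyond the line; origin at the centre of its underside. To be left alone.

How it is judged:
On the way, in this order (a step that is already met when the one before it is completed fails the run):
1. the pin has rolled more than a quarter turn, on the mat (angle between pin's own z axis and vertical above 1.7 rad and height (world z) of pin below 0.036 m), for 0.05 s.
2. the pin has rolled on to nearly half a turn, on the mat (angle between pin's own z axis and vertical above 2.5 rad and height (world z) of pin below 0.036 m), for 0.05 s.
At the end, for the whole second after the job is handed in: The pin lies at rest on the mat with its axis within 12 mm of the red line's middle, its own middle within 70 mm of the line's middle along the line, and parallel to the line within 0.16 rad; mug, jar and cutter are within 15 mm of where they stood (x of pin in the frame of line between -0.012 and 0.012 m and y of pin in the frame of line between -0.07 and 0.07 m and angle between the y axis of pin and the y axis of mat, either way round below 0.16 rad and height (world z) of pin between 0.022 and 0.034 m and linear speed of pin below 0.01 m/s and angular speed of pin below 0.4 rad/s and distance of each of mug, jar, cutter from where it was at the start of the episode below 0.015 m); the robot touches nothing.
It fails at once if the rolling pin is lifted off the mat (height (world z) of pin above 0.04 m).
It fails at once if the pin is rolled away beyond the red line by more than 35 mm (x of pin in the frame of line above 0.035 m).
It fails at once if a bystander is pushed, tipped or carried off (distance of any of mug, jar, cutter from where it was at the start of the episode above 0.015 m).
It also fails if it takes over 61 s, if anything falls off the work surface, if the arm or the gripper's body presses on something with over 40 N, if the wrist force passes 120 N, or if a joint passes its speed limit or range.

### The arm

A 7-joint arm with a two-finger parallel gripper is mounted at the origin on the work surface. World frame = base frame: x ahead of the robot, y to its left, z up, the work surface at z = 0. Lengths are in m, angles in rad, forces in N, time in s.
With the tool pointing down it reaches from about 0.425 to 0.95 m from the base axis. Payload 16.7 kg.
Tool frame: the origin (TCP) lies at the very end of the fingers, on their centre line; the grasp point (between the pads) lies bot.grip_depth behind it (bot.grip_depth is the distance from the TCP to the grasp point, in m); z points along the fingers, y is the direction in which the jaws open and shut (so a half turn about z gives the same grasp; the last joint's range is limited). The gripper opens to 94 mm and grips with 3 to 60 N. Pads are 16 mm wide; open, the fingers measure 119 mm over their backs; the gripper's body (75 mm by 177 mm) begins 78 mm behind the grasp point.
Start: joints at [1.034, 0.426, 0.074, 1.606, -0.034, 1.111, -0.067], TCP at [0.255, -0.625, 0.205] pointing down, gripper open.
Joint ranges: [-2.85, 2.85], [-0.5, 2.14], [-1.23, 1.37], [0.21, 2.46], [-1.02, 4.16], [0.16, 2.05], [-2.73, 2.73]. Speed limits (rad/s): [1.89, 1.89, 2.39, 2.39, 3.01, 3.01, 3.01].

### API

Orientations are given as a rotation vector (axis times angle).
In Python, from rig import bot gives the robot as it stands.
- The arm moves only by the shell command python3 -m creep 'ROWS' [OPENING] [FORCE]. ROWS is JSON, a list of rows, each an object with "slide": the shift along the tool's x, y, z in m, a list of three; "twist": the turn, a rotation vector about the tool's x, y, z in units of 6 degrees (1.0 is 6 degrees), a list of three. In form: [{"slide": [dx, dy, dz], "twist": [rx, ry, rz]}, ...]. A call has 1 to 20 rows; each row is the pose to reach, as a shift and turn from the pose measured when the call began, along the tool's axes at that moment; what a row does not reach only later rows make up. A row lasts 1/12 s, in which the tool goes at most 41.7 mm and 7.16 degrees, less where a joint would pass 70% of its speed; a pose out of reach is approached as far as the arm can. A call with a gripper value outside its range is refused whole. OPENING is the finger opening in m, from 0 to 0.094, set as the call begins (- or left out, the last holds). The fingers move at their own pace and stop on an object; FORCE is the grip in N (left out, the last holds). Time passes only in rows, so rows that repeat a pose let the fingers close. It gives the time, the measured TCP pose, the force and the opening at its end, in the units of the state.
- bot.state(): the state, without advancing time (a new reading comes with each control period).
- bot.snapshot(name): name is "scene" or "top"; returns the picture (480x640x3 uint8, red, green, blue); there is no depth.
- bot.camera_model(name): a dict with "fov_y" (degrees; the focal length in pixels is half the picture's height over the tangent of half this angle, whatever the lens; pixels are square), "cx", "cy" (the principal point, pixels), "extrinsics" (4x4, takes a point from camera to world coordinates). Camera axes: x right, y up, looking along -z (the intrinsics and any distortion apply to the point x, -y, -z); pixel columns grow to the right and rows downward; lengths in m; the calibration is good to about 2 mm. A picture is of the moment at which its call begins. camera_model takes no time and is no camera call.
- bot.sign_off(): hands the job in, once; it reports no verdict.
Trained networks look in the newest picture that a camera, given by its name, has taken for a name from the list of things; names that differ only in an ending like _2 or _b are one class to them, and where a whole thing is asked for, a point or a joint stands for the part that bears it (a point fixed in the world has none). Each returns a list of dicts, best first, with "p" (0 to 1); they miss things now and then, are a little off and sometimes report something else, mostly with a low value. They report only what shows in the picture. A call takes as long as a camera call.
- bot.outline_of(query, camera): "mask" (480x640 bool, what is visible of it) and "extent" ([left, top, right, bottom] in pixels, round what is visible of it).
- bot.spot_point(query, camera): "xy" ([column, row] in pixels: a listed point, or the origin of a listed thing).
The state is a dict: "t": time; "joints": joint angles; "joint_vel": joint speeds; "joint_efforts": joint torques, N m; "eef_pos": TCP position; "orientation": TCP orientation; "wrist_force": force on the tool from outside, world axes, zero at the start; "torque": the same for the moment, N m; "gripper_width": finger opening in m.
Only numpy, scipy, OpenCV 4.12 (cv2) and the standard library are available. Lean on these libraries where they do the work, as an engineer would, in place of code of your own. Each camera call takes 0.05 s, during which the arm holds its last target.

## Working session

There is one attempt and no reset: what is moved stays moved. The work goes in short steps, Python scripts to look and compute and a shell command to move; the robot and the scene stay as the last step left them, time stands still between calls to the robot, and variables do not carry over. Pictures are saved under pics/ and viewed, and the job is handed in when it is done.

```bash
ls; mkdir -p pics; cat > h.py <<'E'
import numpy as np, cv2
from rig import bot
from scipy.spatial.transform import Rotation as R
def ray(cam,px):
    m=bot.camera_model(cam); f=240/np.tan(np.radians(m['fov_y'])/2)
    E=np.array(m['extrinsics']); d=np.array([(px[0]-m['cx'])/f,-(px[1]-m['cy'])/f,-1.])
    return E[:3,3],E[:3,:3]@d
def onz(cam,px,z):
    o,d=ray(cam,px); return o+d*(z-o[2])/d[2]
E
python3 - <<'E'
from h import *
s=bot.state(); print(s['t'],s['eef_pos'],s['orientation'],s['wrist_force'],s['gripper_width'],bot.grip_depth)
print(R.from_rotvec(s['orientation']).as_matrix().round(3))
for c in ['scene','top']:
    cv2.imwrite(f'pics/{c}0.png',bot.snapshot(c)[:,:,::-1])
    m=bot.camera_model(c);print(c,m)
    for q,z in [('pin',.028),('line',.003),('mat',0),('mug',0),('jar',0),('cutter',.003)]:
        r=bot.spot_point(q,c)
        for k in r[:2]: print(c,q,round(k['p'],2),np.round(k['xy'],1),onz(c,k['xy'],z).round(4))
E
```

```text
pics
0.0 [ 0.25443307 -0.62475424  0.20477967] [-3.08184697e+00 -6.03521887e-01  5.44007510e-04] [0.86315422 0.01879215 0.22156376] 0.09391098806755668 0.0188
[[ 0.926  0.377 -0.001]
 [ 0.377 -0.926  0.001]
 [-0.    -0.001 -1.   ]]
scene {'fov_y': 55.21780224200084, 'cx': 313.6117088300632, 'cy': 241.15563697486883, 'extrinsics': array([[ 0.42552379, -0.63499641,  0.64475505,  1.20195212],
       [ 0.90473447,  0.28306819, -0.31832051, -0.30265283],
       [ 0.01962274,  0.71878506,  0.69495538,  0.72758499],
       [ 0.        ,  0.        ,  0.        ,  1.        ]])}
scene pin 0.57 [307.4 223.9] [0.4959 0.0289 0.028 ]
scene line 0.73 [324.3 269.9] [0.6189 0.0125 0.003 ]
scene line 0.52 [317.6 262.4] [0.5932 0.0089 0.003 ]
scene mat 0.75 [319.9 260.5] [0.5876 0.0173 0.    ]
scene mug 0.69 [128.6 322.9] [ 0.5862 -0.3875  0.    ]
scene jar 0.64 [444.6 202.3] [0.5339 0.3926 0.    ]
scene cutter 0.71 [379.1 288.2] [0.711  0.0932 0.003 ]
top {'fov_y': 45.07054398871571, 'cx': 312.50163400601434, 'cy': 234.88842299289638, 'extrinsics': array([[-0.00724146,  0.9855332 , -0.1693277 ,  0.35743116],
       [-0.99996377, -0.00637926,  0.00563535,  0.01050063],
       [ 0.00447364,  0.16936237,  0.98554369,  1.42946877],
       [ 0.        ,  0.        ,  0.        ,  1.        ]])}
top pin 0.7 [305.2 274.1] [0.5017 0.0209 0.028 ]
top line 0.97 [309.2 230.9] [0.6127 0.0105 0.003 ]
top mat 0.84 [307.4 238.6] [0.5937 0.0152 0.    ]
top mug 0.67 [467.8 242.5] [ 0.5812 -0.3866  0.    ]
top jar 0.68 [158.3 260.6] [0.5407 0.3861 0.    ]
top cutter 0.65 [275.3 193.3] [0.71   0.0958 0.003 ]
```

View pics/top0.png

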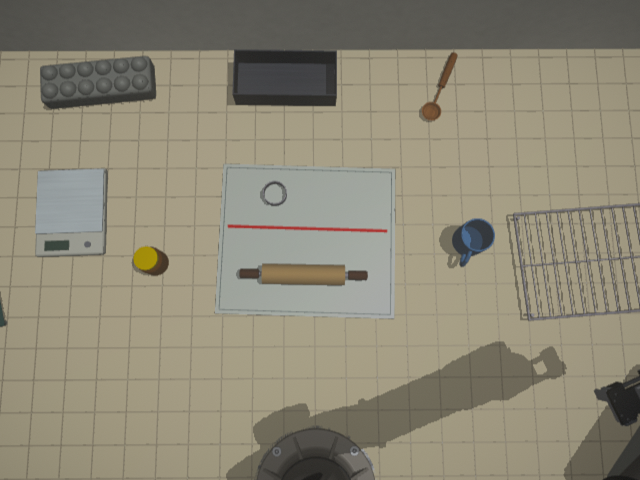

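View pics/scene0.png

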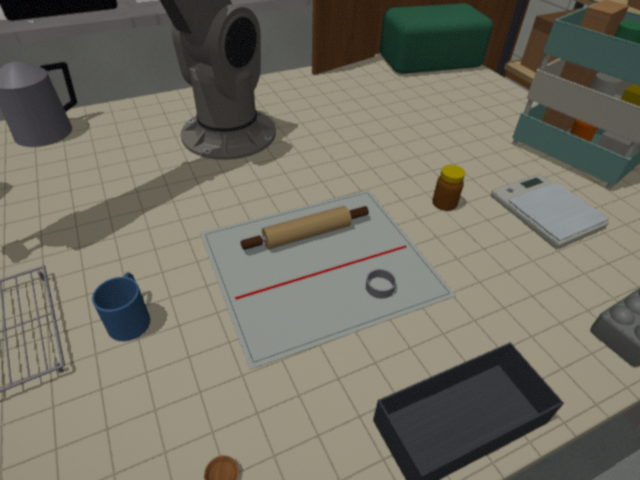

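```bash
cat > m.py <<'E'
from h import *
import sys
def fitmask(mask,cam,z):
    ys,xs=np.nonzero(mask)
    P=np.array([onz(cam,(x,y),z)[:2] for x,y in zip(xs,ys)])
    (c,(w,h),a)=cv2.minAreaRect((P*1000).astype(np.float32))
    u,s,v=np.linalg.svd(P-P.mean(0),full_matrices=False)
    d=v[0]*np.sign(v[0][1])
    return P.mean(0),np.array(c)/1000,(w,h),d,np.arctan2(-d[0],d[1])
def measure(tag):
    for c in ['top','scene']:
        im=bot.snapshot(c); cv2.imwrite(f'pics/{tag}_{c}.png',im[:,:,::-1])
        for q,z in [('pin',.028),('line',.003)]:
            r=bot.outline_of(q,c)
            if r:
                m=fitmask(r[0]['mask'],c,z)
                print(c,q,round(r[0]['p'],2),'mean',m[0].round(4),'rectc',m[1].round(4),np.round(m[2],1),'yaw',round(m[4],4))
if __name__=='__main__':
    s=bot.state(); print(s['t'],s['eef_pos'].round(4),s['wrist_force'].round(2))
    measure(sys.argv[1])
E
python3 m.py a
```

```text
0.7 [ 0.2546 -0.6251  0.2055] [-0.84 -0.48 -0.49]
top pin 0.57 mean [0.5029 0.0281] rectc [0.5026 0.0263] [311.3  49.1] yaw -0.0303
top line 0.71 mean [0.621  0.0194] rectc [0.6214 0.0161] [396.6  10.4] yaw -0.0381
scene pin 0.96 mean [0.5038 0.0208] rectc [0.5041 0.0241] [ 72.8 308.1] yaw -0.0044
scene line 0.93 mean [ 0.6213 -0.0069] rectc [0.6216 0.0128] [392.9  10.7] yaw -0.0367
```

The mat, red line and pin are clear in both views. The pin is at (0.503, 0.026) and the line's middle at (0.621, 0.016), about 118 mm apart. Both fit the sizes given. The cutter at (0.71, 0.095) is beyond the line. I'll move to just behind the top of the pin, with the open fingers spread along the barrel.

```bash
cat >> h.py <<'E'
def plan(tx,ty,tz,yaw):
    s=bot.state(); Rm=R.from_rotvec(s['orientation'])
    T=R.from_matrix(np.array([[np.cos(yaw),np.sin(yaw),0],[np.sin(yaw),-np.cos(yaw),0],[0,0,-1]]))
    d=Rm.inv().apply(np.array([tx,ty,tz])-s['eef_pos'])
    tw=np.degrees((Rm.inv()*T).as_rotvec())/6
    print('t',s['t'].__round__(2),'pos',s['eef_pos'].round(4),'F',s['wrist_force'].round(1),'slide',d.round(4),'twist',tw.round(3))
E
python3 -c "
from h import *
plan(.492,.026,.12,-.037)"
```

```text
t 1.0 pos [ 0.2546 -0.6251  0.2055] F [-0.8 -0.1  0.3] slide [ 0.4654 -0.5135  0.0855] twist [-0.    -0.     4.046]
```

```bash
python3 -m creep '[{"slide":[0.465,-0.5135,0.0855],"twist":[0,0,4.05]},{"slide":[0.465,-0.5135,0.0855],"twist":[0,0,4.05]},{"slide":[0.465,-0.5135,0.0855],"twist":[0,0,4.05]},{"slide":[0.465,-0.5135,0.0855],"twist":[0,0,4.05]},{"slide":[0.465,-0.5135,0.0855],"twist":[0,0,4.05]},{"slide":[0.465,-0.5135,0.0855],"twist":[0,0,4.05]},{"slide":[0.465,-0.5135,0.0855],"twist":[0,0,4.05]},{"slide":[0.465,-0.5135,0.0855],"twist":[0,0,4.05]},{"slide":[0.465,-0.5135,0.0855],"twist":[0,0,4.05]},{"slide":[0.465,-0.5135,0.0855],"twist":[0,0,4.05]},{"slide":[0.465,-0.5135,0.0855],"twist":[0,0,4.05]},{"slide":[0.465,-0.5135,0.0855],"twist":[0,0,4.05]},{"slide":[0.465,-0.5135,0.0855],"twist":[0,0,4.05]},{"slide":[0.465,-0.5135,0.0855],"twist":[0,0,4.05]},{"slide":[0.465,-0.5135,0.0855],"twist":[0,0,4.05]},{"slide":[0.465,-0.5135,0.0855],"twist":[0,0,4.05]},{"slide":[0.465,-0.5135,0.0855],"twist":[0,0,4.05]},{"slide":[0.465,-0.5135,0.0855],"twist":[0,0,4.05]},{"slide":[0.465,-0.5135,0.0855],"twist":[0,0,4.05]},{"slide":[0.465,-0.5135,0.0855],"twist":[0,0,4.05]}]' 0.09
python3 -c "
from h import *
plan(.494,.026,.053,-.037)"; python3 m.py b
```

```text
t: 2.67
eef_pos: [0.4914, 0.0254, 0.1199]
orientation: [3.141, -0.059, -0.001]
wrist_force: [0.1, 0.0, 0.5]
gripper_width: 0.09
t 2.67 pos [0.4914 0.0254 0.1199] F [0.1 0.  0.5] slide [ 0.0026 -0.0007  0.0669] twist [ 0.003  0.003 -0.003]
2.6667 [0.4914 0.0254 0.1199] [0.08 0.04 0.49]
top pin 0.55 mean [0.5024 0.0168] rectc [0.503  0.0262] [311.1  22.5] yaw -0.0235
top line 0.72 mean [0.6208 0.0113] rectc [0.6209 0.0173] [393.9  12.2] yaw -0.0391
scene pin 0.78 mean [0.5044 0.0165] rectc [0.5032 0.0259] [317.7  74.4] yaw -0.0105
scene line 0.7 mean [0.6214 0.0026] rectc [0.6221 0.0122] [394.   10.6] yaw -0.0356
```

```bash
python3 -m creep '[{"slide":[0.0035,0,0.035],"twist":[0,0,0]},{"slide":[0.0035,0,0.055],"twist":[0,0,0]},{"slide":[0.0035,0,0.063],"twist":[0,0,0]},{"slide":[0.0035,0,0.066],"twist":[0,0,0]},{"slide":[0.0035,0,0.067],"twist":[0,0,0]},{"slide":[0.0035,0,0.067],"twist":[0,0,0]}]'
python3 -m creep '[{"slide":[0,0,0.0005],"twist":[0,0,0]},{"slide":[0,0,0.001],"twist":[0,0,0]}]'
```

```text
t: 3.47
eef_pos: [0.4955, 0.0249, 0.054]
orientation: [3.141, -0.061, 0.002]
wrist_force: [1.0, -0.2, 0.8]
gripper_width: 0.0898
t: 3.63
eef_pos: [0.4962, 0.0249, 0.054]
orientation: [-3.141, 0.061, -0.005]
wrist_force: [0.3, -0.2, 1.2]
gripper_width: 0.09
```

```bash
python3 -m creep '[{"slide":[0,0,0.001],"twist":[0,0,0]},{"slide":[0,0,0.002],"twist":[0,0,0]},{"slide":[0,0,0.002],"twist":[0,0,0]}]'
```

```text
t: 3.88
eef_pos: [0.4975, 0.025, 0.0529]
orientation: [-3.141, 0.062, -0.008]
wrist_force: [0.1, -0.7, 11.6]
gripper_width: 0.09
```

```bash
python3 -m creep '[{"slide":[0.001,0,0.001],"twist":[0,0,0]},{"slide":[0.003,0,0.001],"twist":[0,0,0]},{"slide":[0.006,0,0.001],"twist":[0,0,0]},{"slide":[0.009,0,0.001],"twist":[0,0,0]},{"slide":[0.012,0,0.001],"twist":[0,0,0]},{"slide":[0.015,0,0.001],"twist":[0,0,0]},{"slide":[0.018,0,0.001],"twist":[0,0,0]},{"slide":[0.021,0,0.001],"twist":[0,0,0]},{"slide":[0.024,0,0.001],"twist":[0,0,0]},{"slide":[0.026,0,0.001],"twist":[0,0,0]},{"slide":[0.027,0,0.001],"twist":[0,0,0]},{"slide":[0.027,0,0.001],"twist":[0,0,0]}]'
python3 m.py c
```

```text
t: 4.88
eef_pos: [0.5257, 0.0242, 0.053]
orientation: [-3.14, 0.061, -0.012]
wrist_force: [-0.3, 0.8, 10.8]
gripper_width: 0.09
4.8833 [0.5257 0.0242 0.053 ] [-0.33  0.83 10.8 ]
top pin 0.97 mean [0.5152 0.053 ] rectc [0.5122 0.0252] [314.4  38.7] yaw -0.0067
top line 0.56 mean [0.6206 0.0146] rectc [0.6197 0.0187] [386.5  10.6] yaw -0.0387
scene pin 0.55 mean [0.5208 0.0193] rectc [0.5189 0.0252] [316.3  77. ] yaw -0.0207
scene line 0.94 mean [ 0.6196 -0.0525] rectc [0.6212 0.0093] [380.7   7. ] yaw -0.0372
```

View pics/c_scene.png

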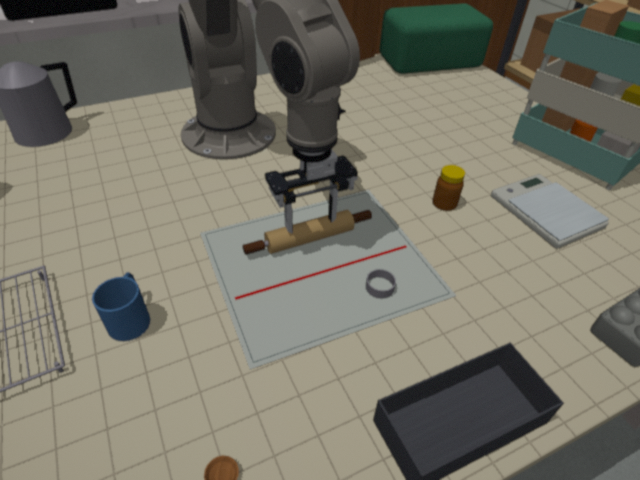

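```bash
python3 -m creep '[{"slide":[0,0,-0.006],"twist":[0,0,0]},{"slide":[-0.006,0,-0.008],"twist":[0,0,0]},{"slide":[-0.018,0,-0.008],"twist":[0,0,0]},{"slide":[-0.018,0,-0.004],"twist":[0,0,0]},{"slide":[-0.018,0,-0.001],"twist":[0,0,0]},{"slide":[-0.018,0,0.001],"twist":[0,0,0]},{"slide":[-0.018,0,0.001],"twist":[0,0,0]},{"slide":[-0.017,0,0.001],"twist":[0,0,0]},{"slide":[-0.015,0,0.001],"twist":[0,0,0]},{"slide":[-0.012,0,0.001],"twist":[0,0,0]},{"slide":[-0.008,0,0.001],"twist":[0,0,0]},{"slide":[-0.004,0,0.001],"twist":[0,0,0]},{"slide":[0,0,0.001],"twist":[0,0,0]},{"slide":[0.004,0,0.001],"twist":[0,0,0]},{"slide":[0.008,0,0.001],"twist":[0,0,0]},{"slide":[0.012,0,0.001],"twist":[0,0,0]},{"slide":[0.015,0,0.001],"twist":[0,0,0]},{"slide":[0.017,0,0.001],"twist":[0,0,0]},{"slide":[0.018,0,0.001],"twist":[0,0,0]},{"slide":[0.018,0,0.001],"twist":[0,0,0]}]'
python3 m.py d
```

```text
t: 6.85
eef_pos: [0.5454, 0.0239, 0.0528]
orientation: [-3.14, 0.061, -0.016]
wrist_force: [1.0, 1.7, 12.5]
gripper_width: 0.0905
6.85 [0.5454 0.0239 0.0528] [ 1.02  1.69 12.45]
top pin 0.84 mean [0.5333 0.0464] rectc [0.5305 0.0251] [305.2  31.3] yaw -0.0038
top line 0.83 mean [0.6203 0.0043] rectc [0.6208 0.0149] [394.1   7.9] yaw -0.037
scene pin 0.82 mean [0.539  0.0181] rectc [0.5379 0.0234] [314.7  72.9] yaw -0.0098
scene line 0.62 mean [ 0.6195 -0.0542] rectc [ 0.6203 -0.0096] [342.9  10.9] yaw -0.0368
```

View pics/d_top.png

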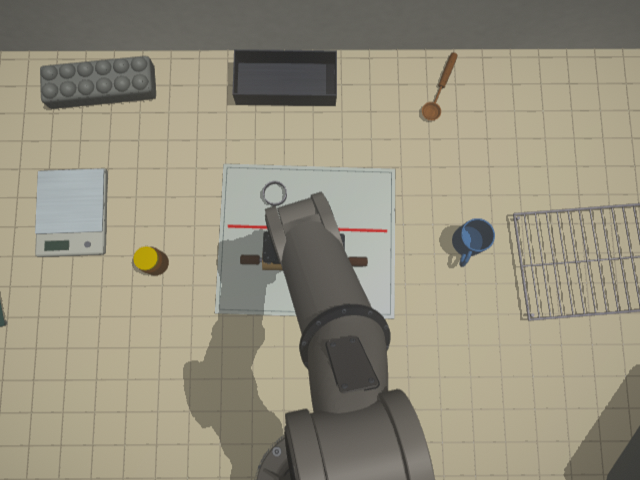

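The pin keeps rolling about half as far as the fingertips move. The handles are at about (250,260) and (358,261) in the top view, so it is still nearly parallel. I'll add a handle-based estimate of its centre and yaw.

```bash
cat > k.py <<'E'
from h import *
# handle tracker: brown dark pixels near expected pin
def handles(fn,cam,xe):
    im=cv2.imread(fn).astype(int); b,g,r=im[...,0],im[...,1],im[...,2]
    m=((r-b>20)&(r<120)).astype(np.uint8)
    n,l,s,c=cv2.connectedComponentsWithStats(m)
    out=[]
    for i in range(1,n):
        if s[i,4]<25: continue
        p=onz(cam,c[i],.028)
        if abs(p[0]-xe)<.05 and .09<abs(p[1]-.025)<.17: out.append((p[:2].round(4),s[i,4],c[i].round(1)))
    print(cam,fn); [print('  ',*o) for o in out]
    return out
import sys
for c in ['top','scene']: handles(f'pics/{sys.argv[1]}_{c}.png',c,float(sys.argv[2]))
E
python3 k.py a .503; python3 k.py d .536; python3 -c "
from h import *
plan(.527,.025,.053,-.037)"
```

```text
top pics/a_top.png
   [0.5053 0.1585] 114 [248.6 273. ]
   [ 0.4986 -0.1058] 120 [357.4 275. ]
scene pics/a_scene.png
   [ 0.499  -0.1067] 156 [251.5 241.6]
top pics/d_top.png
   [ 0.5331 -0.1082] 116 [358.  260.9]
scene pics/d_scene.png
   [ 0.5328 -0.1078] 173 [256.4 251.8]
t 7.15 pos [0.5452 0.0239 0.0529] F [ 0.6  0.1 12. ] slide [-0.0183 -0.0004 -0.0003] twist [-0.013 -0.096 -0.019]
```

```bash
python3 -m creep '[{"slide":[0,0,-0.006],"twist":[0,-0.1,0]},{"slide":[-0.006,0,-0.008],"twist":[0,-0.1,0]},{"slide":[-0.019,0,-0.008],"twist":[0,-0.1,0]},{"slide":[-0.019,0,-0.004],"twist":[0,-0.1,0]},{"slide":[-0.019,0,-0.001],"twist":[0,-0.1,0]},{"slide":[-0.019,0,0.001],"twist":[0,-0.1,0]},{"slide":[-0.019,0,0.001],"twist":[0,-0.1,0]},{"slide":[-0.018,0,0.001],"twist":[0,-0.1,0]},{"slide":[-0.015,0,0.001],"twist":[0,-0.1,0]},{"slide":[-0.012,0,0.001],"twist":[0,-0.1,0]},{"slide":[-0.008,0,0.001],"twist":[0,-0.1,0]},{"slide":[-0.004,0,0.001],"twist":[0,-0.1,0]},{"slide":[0,0,0.001],"twist":[0,-0.1,0]},{"slide":[0.004,0,0.001],"twist":[0,-0.1,0]},{"slide":[0.008,0,0.001],"twist":[0,-0.1,0]},{"slide":[0.012,0,0.001],"twist":[0,-0.1,0]},{"slide":[0.016,0,0.001],"twist":[0,-0.1,0]},{"slide":[0.019,0,0.001],"twist":[0,-0.1,0]},{"slide":[0.020,0,0.001],"twist":[0,-0.1,0]},{"slide":[0.020,0,0.001],"twist":[0,-0.1,0]}]'
python3 m.py e; python3 k.py e .555;python3 -c "
from h import *
plan(.547,.025,.053,-.037)"
```

```text
t: 8.82
eef_pos: [0.5673, 0.0235, 0.0526]
orientation: [-3.139, 0.061, -0.004]
wrist_force: [1.3, 1.1, 12.9]
gripper_width: 0.0898
8.8167 [0.5673 0.0235 0.0526] [ 1.3   1.12 12.88]
top pin 0.83 mean [0.5531 0.0677] rectc [0.5512 0.0249] [310.9  36.7] yaw 0.0008
top line 0.72 mean [0.6204 0.013 ] rectc [0.6197 0.0173] [393.9  10.5] yaw -0.0369
scene pin 0.7 mean [0.5589 0.0151] rectc [0.5561 0.024 ] [316.   72.9] yaw -0.0149
scene line 0.65 mean [0.6214 0.    ] rectc [0.6218 0.0129] [396.8  11.7] yaw -0.0371
top pics/e_top.png
   [0.5589 0.1575] 41 [249.2 251.1]
   [ 0.5528 -0.1119] 97 [359.4 252.9]
scene pics/e_scene.png
   [ 0.5529 -0.1083] 182 [259.5 258.1]
t 9.12 pos [0.567  0.0235 0.0526] F [ 1.8  0.5 11.4] slide [-0.0201 -0.0007 -0.0004] twist [-0.018 -0.021 -0.017]
```

```bash
python3 -m creep '[{"slide":[0,0,-0.006],"twist":[0,0,0]},{"slide":[-0.006,0,-0.008],"twist":[0,0,0]},{"slide":[-0.020,0,-0.008],"twist":[0,0,0]},{"slide":[-0.020,0,-0.004],"twist":[0,0,0]},{"slide":[-0.020,0,-0.001],"twist":[0,0,0]},{"slide":[-0.020,0,0.001],"twist":[0,0,0]},{"slide":[-0.020,0,0.001],"twist":[0,0,0]},{"slide":[-0.019,0,0.001],"twist":[0,0,0]},{"slide":[-0.016,0,0.001],"twist":[0,0,0]},{"slide":[-0.012,0,0.001],"twist":[0,0,0]},{"slide":[-0.008,0,0.001],"twist":[0,0,0]},{"slide":[-0.004,0,0.001],"twist":[0,0,0]},{"slide":[0,0,0.001],"twist":[0,0,0]},{"slide":[0.004,0,0.001],"twist":[0,0,0]},{"slide":[0.008,0,0.001],"twist":[0,0,0]},{"slide":[0.012,0,0.001],"twist":[0,0,0]},{"slide":[0.015,0,0.001],"twist":[0,0,0]},{"slide":[0.017,0,0.001],"twist":[0,0,0]},{"slide":[0.018,0,0.001],"twist":[0,0,0]},{"slide":[0.018,0,0.001],"twist":[0,0,0]}]'
python3 m.py f; python3 k.py f .575;python3 -c "
from h import *
plan(.566,.025,.053,-.037)"
```

```text
t: 10.78
eef_pos: [0.5873, 0.0231, 0.0525]
orientation: [-3.139, 0.061, -0.008]
wrist_force: [1.3, 1.0, 14.3]
gripper_width: 0.0901
10.7833 [0.5873 0.0231 0.0525] [ 1.34  0.98 14.34]
top pin 0.93 mean [0.5723 0.072 ] rectc [0.569  0.0239] [309.3  41.5] yaw -0.0068
scene pin 0.97 mean [0.5786 0.0157] rectc [0.5772 0.0225] [318.4  69.7] yaw -0.0162
scene line 0.56 mean [ 0.62   -0.0365] rectc [0.6232 0.0119] [335.3  11.5] yaw -0.0355
top pics/f_top.png
   [ 0.5728 -0.1139] 88 [360.  244.8]
scene pics/f_scene.png
   [ 0.5728 -0.1085] 188 [262.7 264.4]
t 11.08 pos [0.5871 0.0231 0.0526] F [ 2.   0.4 14.6] slide [-0.0212 -0.0011 -0.0005] twist [-0.023 -0.051 -0.017]
```

```bash
python3 -m creep '[{"slide":[0,0,-0.006],"twist":[0,-0.05,0]},{"slide":[-0.006,0,-0.008],"twist":[0,-0.05,0]},{"slide":[-0.020,0,-0.008],"twist":[0,-0.05,0]},{"slide":[-0.020,0,-0.004],"twist":[0,-0.05,0]},{"slide":[-0.020,0,-0.001],"twist":[0,-0.05,0]},{"slide":[-0.020,0,0.001],"twist":[0,-0.05,0]},{"slide":[-0.020,0,0.001],"twist":[0,-0.05,0]},{"slide":[-0.019,0,0.001],"twist":[0,-0.05,0]},{"slide":[-0.016,0,0.001],"twist":[0,-0.05,0]},{"slide":[-0.012,0,0.001],"twist":[0,-0.05,0]},{"slide":[-0.008,0,0.001],"twist":[0,-0.05,0]},{"slide":[-0.004,0,0.001],"twist":[0,-0.05,0]},{"slide":[0,0,0.001],"twist":[0,-0.05,0]},{"slide":[0.004,0,0.001],"twist":[0,-0.05,0]},{"slide":[0.008,0,0.001],"twist":[0,-0.05,0]},{"slide":[0.012,0,0.001],"twist":[0,-0.05,0]},{"slide":[0.015,0,0.001],"twist":[0,-0.05,0]},{"slide":[0.017,0,0.001],"twist":[0,-0.05,0]},{"slide":[0.018,0,0.001],"twist":[0,-0.05,0]},{"slide":[0.018,0,0.001],"twist":[0,-0.05,0]}]'
python3 m.py g; python3 k.py g .595;python3 -c "
from h import *
plan(.586,.025,.053,-.037)"
```

```text
t: 12.75
eef_pos: [0.6073, 0.0228, 0.0525]
orientation: [-3.138, 0.061, -0.005]
wrist_force: [0.5, 1.5, 13.8]
gripper_width: 0.09
12.75 [0.6073 0.0228 0.0525] [ 0.54  1.48 13.81]
top pin 0.59 mean [0.5922 0.0721] rectc [0.5898 0.0237] [310.1  36.7] yaw -0.0083
top line 0.61 mean [0.6249 0.1387] rectc [0.6186 0.0174] [383.9   9.6] yaw -0.0344
scene pin 0.84 mean [0.5987 0.0162] rectc [0.5969 0.0231] [316.2  68. ] yaw -0.016
scene line 0.79 mean [ 0.6212 -0.004 ] rectc [0.6219 0.0125] [394.4   8.4] yaw -0.0368
top pics/g_top.png
   [ 0.5927 -0.1162] 77 [360.8 236.8]
scene pics/g_scene.png
   [ 0.5927 -0.1094] 192 [265.7 271.1]
t 13.05 pos [0.6071 0.0227 0.0526] F [ 1.4  1.3 14.4] slide [-0.0212 -0.0015 -0.0005] twist [-0.028 -0.029 -0.017]
```

View pics/g_scene.png

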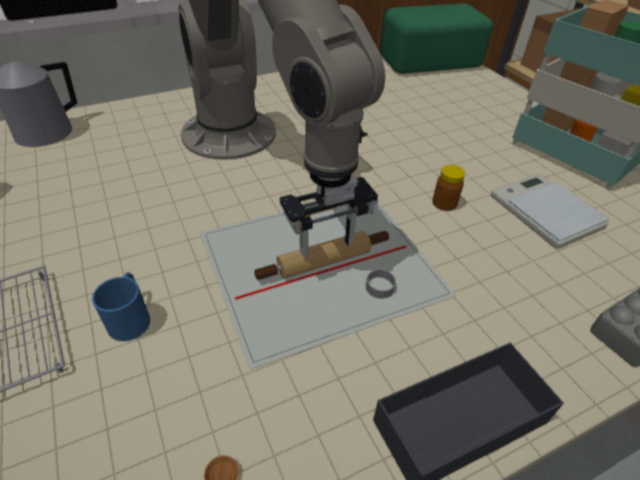

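The scene view shows the pin just short of the line, with its right handle at (266,271) and about 25 mm left to go. I'll finish with two shorter strokes.

```bash
python3 -m creep '[{"slide":[0,0,-0.006],"twist":[0,0,0]},{"slide":[-0.006,0,-0.008],"twist":[0,0,0]},{"slide":[-0.018,0,-0.008],"twist":[0,0,0]},{"slide":[-0.018,0,-0.004],"twist":[0,0,0]},{"slide":[-0.018,0,-0.001],"twist":[0,0,0]},{"slide":[-0.018,0,0.001],"twist":[0,0,0]},{"slide":[-0.018,0,0.001],"twist":[0,0,0]},{"slide":[-0.017,0,0.001],"twist":[0,0,0]},{"slide":[-0.015,0,0.001],"twist":[0,0,0]},{"slide":[-0.012,0,0.001],"twist":[0,0,0]},{"slide":[-0.009,0,0.001],"twist":[0,0,0]},{"slide":[-0.006,0,0.001],"twist":[0,0,0]},{"slide":[-0.003,0,0.001],"twist":[0,0,0]},{"slide":[0,0,0.001],"twist":[0,0,0]},{"slide":[0.003,0,0.001],"twist":[0,0,0]},{"slide":[0.005,0,0.001],"twist":[0,0,0]},{"slide":[0.006,0,0.001],"twist":[0,0,0]},{"slide":[0.006,0,0.001],"twist":[0,0,0]}]'
python3 m.py i; python3 k.py i .605;python3 -c "
from h import *
plan(.600,.025,.053,-.037)"
```

```text
t: 14.55
eef_pos: [0.6155, 0.0227, 0.0529]
orientation: [-3.138, 0.061, -0.011]
wrist_force: [0.1, -0.5, 19.7]
gripper_width: 0.0897
14.55 [0.6155 0.0227 0.0529] [ 0.08 -0.51 19.71]
top pin 0.58 mean [0.6055 0.0669] rectc [0.6036 0.0247] [312.7  39.4] yaw -0.0067
top line 0.67 mean [ 0.6167 -0.086 ] rectc [0.6198 0.0148] [388.9   6.1] yaw -0.038
scene pin 0.65 mean [0.6119 0.0132] rectc [0.6106 0.0208] [315.   67.8] yaw -0.0176
scene line 0.64 mean [ 0.6202 -0.0261] rectc [0.6216 0.0132] [392.2  10.7] yaw -0.0368
top pics/i_top.png
   [0.6207 0.1693] 25 [244.7 226.3]
   [ 0.6052 -0.1162] 83 [360.7 231.8]
scene pics/i_scene.png
   [ 0.6058 -0.1093] 199 [268.1 275.4]
t 14.85 pos [0.6153 0.0227 0.0529] F [ 0.6  0.3 18.8] slide [-0.0154 -0.0017 -0.0002] twist [-0.032 -0.064 -0.017]
```

```bash
python3 -m creep '[{"slide":[0,0,-0.006],"twist":[0,-0.06,0]},{"slide":[-0.006,0,-0.008],"twist":[0,-0.06,0]},{"slide":[-0.013,0,-0.008],"twist":[0,-0.06,0]},{"slide":[-0.013,0,-0.004],"twist":[0,-0.06,0]},{"slide":[-0.013,0,-0.001],"twist":[0,-0.06,0]},{"slide":[-0.013,0,0.001],"twist":[0,-0.06,0]},{"slide":[-0.013,0,0.001],"twist":[0,-0.06,0]},{"slide":[-0.012,0,0.001],"twist":[0,-0.06,0]},{"slide":[-0.010,0,0.001],"twist":[0,-0.06,0]},{"slide":[-0.008,0,0.001],"twist":[0,-0.06,0]},{"slide":[-0.005,0,0.001],"twist":[0,-0.06,0]},{"slide":[-0.002,0,0.001],"twist":[0,-0.06,0]},{"slide":[0.001,0,0.001],"twist":[0,-0.06,0]},{"slide":[0.004,0,0.001],"twist":[0,-0.06,0]},{"slide":[0.006,0,0.001],"twist":[0,-0.06,0]},{"slide":[0.008,0,0.001],"twist":[0,-0.06,0]},{"slide":[0.009,0,0.001],"twist":[0,-0.06,0]},{"slide":[0.009,0,0.001],"twist":[0,-0.06,0]}]'
python3 m.py j; python3 k.py j .62;python3 -c "
from h import *
plan(.600,.025,.053,-.037)"
```

```text
t: 16.35
eef_pos: [0.626, 0.0225, 0.053]
orientation: [-3.137, 0.061, -0.005]
wrist_force: [0.4, 0.2, 17.3]
gripper_width: 0.0903
16.35 [0.626  0.0225 0.053 ] [ 0.41  0.16 17.27]
top pin 0.62 mean [0.6171 0.0642] rectc [0.6158 0.0222] [313.3  37.3] yaw -0.0079
scene pin 0.96 mean [0.6235 0.017 ] rectc [0.6228 0.0233] [316.7  67.2] yaw -0.0167
scene line 0.66 mean [ 0.6207 -0.0224] rectc [0.6211 0.014 ] [398.9  13.9] yaw -0.036
top pics/j_top.png
   [0.6225 0.1541] 46 [250.9 225.6]
   [ 0.6179 -0.1167] 83 [360.8 226.7]
scene pics/j_scene.png
t 16.65 pos [0.6259 0.0225 0.053 ] F [-0.4  1.  17.7] slide [-0.026  -0.0015 -0.0001] twist [-0.035 -0.032 -0.018]
```

View pics/j_scene.png

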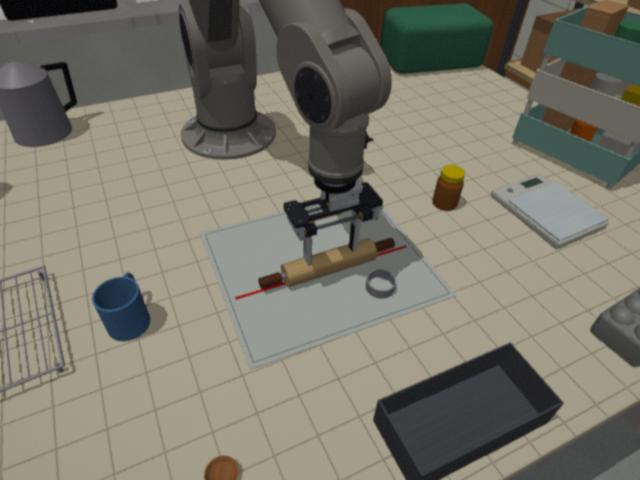

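The pin is on the line, with the handles at (271,281) and (384,245) along the red ends that still show. I'll lift straight off, move clear and check.

```bash
python3 -m creep '[{"slide":[0,0,-0.003],"twist":[0,0,0]},{"slide":[0,0,-0.010],"twist":[0,0,0]},{"slide":[0,0,-0.030],"twist":[0,0,0]},{"slide":[0,0,-0.065],"twist":[0,0,0]},{"slide":[0,0,-0.10],"twist":[0,0,0]},{"slide":[0,0,-0.14],"twist":[0,0,0]},{"slide":[-0.03,0.03,-0.17],"twist":[0,0,0]},{"slide":[-0.06,0.06,-0.18],"twist":[0,0,0]},{"slide":[-0.09,0.10,-0.18],"twist":[0,0,0]},{"slide":[-0.10,0.14,-0.18],"twist":[0,0,0]},{"slide":[-0.10,0.18,-0.18],"twist":[0,0,0]},{"slide":[-0.10,0.22,-0.18],"twist":[0,0,0]},{"slide":[-0.10,0.26,-0.18],"twist":[0,0,0]},{"slide":[-0.10,0.30,-0.18],"twist":[0,0,0]},{"slide":[-0.10,0.33,-0.18],"twist":[0,0,0]},{"slide":[-0.10,0.35,-0.18],"twist":[0,0,0]},{"slide":[-0.10,0.35,-0.18],"twist":[0,0,0]}]'
python3 m.py l; python3 k.py l .62
python3 - <<'E'
from h import *
for c in ['top','scene']:
    for q,z in [('mug',0),('jar',0),('cutter',.003)]:
        r=bot.spot_point(q,c)
        for k in r[:1]: print(c,q,onz(c,k['xy'],z).round(4))
E
```

```text
t: 18.07
eef_pos: [0.5099, -0.3294, 0.2308]
orientation: [-3.138, 0.071, -0.003]
wrist_force: [0.4, -0.1, 1.1]
gripper_width: 0.09
18.0667 [ 0.5099 -0.3294  0.2308] [ 0.41 -0.08  1.08]
top pin 0.92 mean [0.6213 0.0243] rectc [0.6214 0.0233] [310.8  50.7] yaw -0.0242
scene pin 0.65 mean [0.6224 0.016 ] rectc [0.622  0.0225] [318.4  67.8] yaw -0.009
scene line 0.48 mean [ 0.6206 -0.0237] rectc [0.622  0.0133] [396.1   9.5] yaw -0.036
top pics/l_top.png
   [0.624  0.1554] 127 [250.4 225. ]
   [ 0.6173 -0.1084] 130 [357.4 227. ]
scene pics/l_scene.png
top mug [ 0.5863 -0.3851  0.    ]
top jar [0.5384 0.383  0.    ]
top cutter [0.7142 0.0986 0.003 ]
scene mug [ 0.5935 -0.3886  0.    ]
scene jar [0.5358 0.389  0.    ]
scene cutter [0.7066 0.0913 0.003 ]
```

View pics/l_top.png

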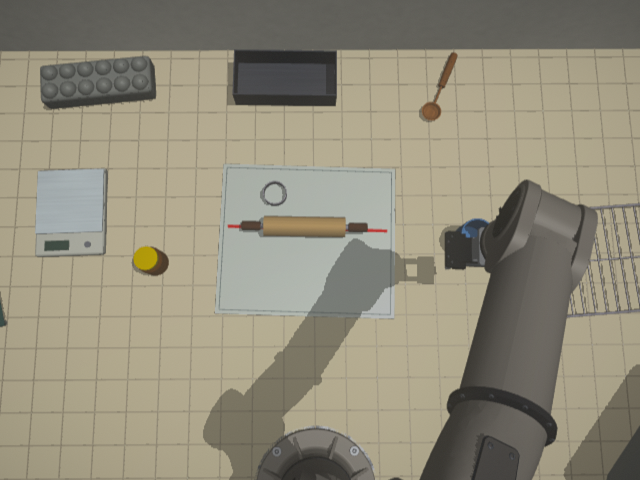

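The top view shows the pin lying on the line. Its handles are at (250,225) and (357,227), with the red line showing at both ends. The cutter, jar and mug look unmoved, and the hand is 14 cm above the mug's rim.

```bash
python3 -c "
from h import *
s=bot.state();print(s['t'],s['joint_vel'].round(3).tolist(),s['wrist_force'].round(2)); print(bot.sign_off())"
```

```text
18.6667 [0.003, 0.0, 0.003, -0.001, -0.001, -0.001, 0.001] [-0.04 -0.12  0.03]
the job is handed in; nothing more can be done
None
```

The pin is on the red line and the job is handed in at 18.7 s, with no verdict reported. I rolled it about 118 mm in seven short fingertip strokes, pressing with roughly 11–20 N. It moved about half as far as the fingertips each time, so it rolled rather than slid. I did not measure the turn itself; rolling that far is about 4.7 rad.

| Last check | Measured | Allowed |
|---|---|---|
| Pin axis from the line | about 1 mm | 12 mm |
| Pin middle along the line | about 8 mm | 70 mm |
| Angle to the line | about 0.015 rad | 0.16 rad |

- **Bystanders:** the mug, jar and cutter read within about 8 mm of where they started. The networks' own scatter is about that large, and the pictures show no visible movement.
- **Hand:** it is clear at 0.23 m height, and the wrist force reads about zero.
- **Disagreement:** the scene camera read the pin's yaw about 0.015 rad differently from the top camera. It sees the pin at a slant, so I trusted the top view and the handle positions. Either reading is well inside the limit.

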